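# Flip the stock tags so that only the full bins show the disc

## Robot

A 7-joint arm with a two-finger parallel gripper is mounted at the origin on a cart in front of the work surface, level with it; the furniture and walls round the work are solid. World frame = base frame: x ahead of the robot, y to its left, z up, the work surface at z = 0. Lengths are in m, angles in rad, forces in N, time in s.
With the tool pointing down it reaches from about 0.4 to 0.85 m from the base axis. Payload 10.4 kg.
Tool frame: the origin (TCP) lies midway between the tips of the shut fingers; the grasp point (between the pads) lies 19 mm behind it; z points along the fingers, y is the line along which they close (so a half turn about z gives the same grasp; the last joint's range is limited). The gripper opens to 85 mm and grips with 20 to 120 N. Pads are 22 mm wide; open, the fingers measure 114 mm over their backs; the gripper's body (76 mm by 85 mm) begins 54 mm behind the grasp point. The pads swing forward as they close: fully open they stand 13 mm farther back than shut.
Start: joints at [-1.35, 0.332, -0.065, 1.46, 0.022, 1.35, -0.088], TCP at [0.151, 0.607, 0.231] pointing down, gripper open.
Joint ranges: [-2.6, 2.6], [-0.5, 2.12], [-1.47, 1.34], [0.16, 2.42], [-1.27, 4.41], [0.06, 2.06], [-2.6, 2.6]. Speed limits (rad/s): [2.22, 2.22, 2.79, 2.79, 3.14, 3.14, 3.14].

## Interface

Orientations are given as a unit quaternion [x, y, z, w].
In Python, from workcell import get_obs, camera, camera_params, hand_in gives the robot as it stands.
- The arm moves only by the tool carry_out, never from a script. Its argument "commands" is a list that holds one entry, the list of rows, each a list of 6 numbers: the shift along the tool's x, y, z in units of 40 mm (1.0 is 40 mm), then the turn, a rotation vector about the tool's x, y, z in units of 6 degrees (1.0 is 6 degrees). In form: [[[x, y, z, ax, ay, az], ...]]. A call has 1 to 20 rows; each row shifts and turns the commanded pose from where the row before left it, along the tool's axes as they then stand; what a row does not reach is not made up. A row lasts 1/12 s, in which the tool goes at most 41.7 mm and 7.16 degrees, less where a joint would pass 70% of its speed; a pose out of reach is approached as far as the arm can. A call is refused whole if a number of a shift passes 1 or a number of a turn 1, either way. A call with a gripper value outside its range is refused whole. "hand" is the closure, from -1 (fully open) to 1 (shut), set as the call begins (left out, the last holds). The fingers move at their own pace and stop on an object; "force" is the grip in N (left out, the last holds). Time passes only in rows, so rows that do not move let the fingers close. It gives the time, the measured TCP pose, the force, the opening and the grip force at its end, in the units of the state.
- get_obs(): the state, without advancing time (a new reading comes with each control period).
- camera(name): name is "side" or "top"; returns the picture (400x640x3 uint8, red, green, blue); there is no depth.
- camera_params(name): a dict with "mtx" (3x3 intrinsics, pixels), "R" (3x3) and "t" (3): a world point X has camera coordinates R X + t. Camera axes: x right, y down, z forward; pixel columns grow to the right and rows downward; lengths in m; the calibration is good to about 2 mm. A picture is of the moment at which its call begins. camera_params takes no time and is no camera call.
- hand_in(): hands the job in; it is judged then, once.
The state is a dict: "clock": time; "joint_pos": joint angles; "joint_velocities": joint speeds; "tau": joint torques, N m; "position": TCP position; "ee_rot": TCP orientation; "ft_force": force on the tool from outside, world axes, zero at the start; "torque": the same for the moment, N m; "grip_width": opening from 0.0 (shut) to 1.0 (fully open); "grasp_force": force on a finger pad.
Only numpy, scipy, OpenCV 4.12 (cv2) and the standard library are available. Lean on these libraries where they do the work, as an engineer would, in place of code of your own. Each camera call takes 0.05 s, during which the arm holds its last target. There are 200 camera calls.

## Task

Three small tags stand before the steel bins on the stock board and turn on their posts like book pages. Flip them gently with a fingertip, right over to the stop, so that the tag of every full bin (two white pots) shows you its round disc, on the right of its post, and the tag of the bin that is not full shows its two strips, on the left. Only push the tags, never pinch them, and leave the bins, pots and other things as they are.

Things in the scene. Friction and masses are not known exactly. Their poses are not given: they have to be found in the camera images.
- tag_a (a joint): hinge of tag a (its place in the row varies); the tag turns like a book page about its upright post and, by light friction (under 0.5 N at its middle), stays where left. 0 = points square to the row, away from the bins; + is to the right seen from the robot (raised round disc shows), - to the left (two raised upright strips show). Stops at -0.6 and +0.6 rad
- edge_a (a point): middle of the free upright edge of tag a: flat white page 55 mm tall, 4 mm thick, reaching from 5 to 46 mm out from the post's axis; it spans 38 to 93 mm above the worktop. Its free edge is a round bead 10 mm thick. The disc is 27 mm across and lies on one face, the two strips on the other
- post_a (a point): point on the axis of tag a's fixed post, 65 mm above the worktop (level with the tag's middle); post 6 mm thick, topped by a 10 mm ball at 109 mm, foot 32 mm wide. z up, x across the board toward the bins (the tag at 0 lies along -x), y along the row to the left. Posts stand 110 mm apart in a row, each 55 mm in front of the middle of its own bin
- tag_b (a joint): hinge of tag b (its place in the row varies); the tag turns like a book page about its upright post and, by light friction (under 0.5 N at its middle), stays where left. 0 = points square to the row, away from the bins; + is to the right seen from the robot (raised round disc shows), - to the left (two raised upright strips show). Stops at -0.6 and +0.6 rad
- edge_b (a point): middle of the free upright edge of tag b: flat white page 55 mm tall, 4 mm thick, reaching from 5 to 46 mm out from the post's axis; it spans 38 to 93 mm above the worktop. Its free edge is a round bead 10 mm thick. The disc is 27 mm across and lies on one face, the two strips on the other
- post_b (a point): point on the axis of tag b's fixed post, 65 mm above the worktop (level with the tag's middle); post 6 mm thick, topped by a 10 mm ball at 109 mm, foot 32 mm wide. z up, x across the board toward the bins (the tag at 0 lies along -x), y along the row to the left. Posts stand 110 mm apart in a row, each 55 mm in front of the middle of its own bin
- tag_c (a joint): hinge of tag c (its place in the row varies); the tag turns like a book page about its upright post and, by light friction (under 0.5 N at its middle), stays where left. 0 = points square to the row, away from the bins; + is to the right seen from the robot (raised round disc shows), - to the left (two raised upright strips show). Stops at -0.6 and +0.6 rad
- edge_c (a point): middle of the free upright edge of tag c: flat white page 55 mm tall, 4 mm thick, reaching from 5 to 46 mm out from the post's axis; it spans 38 to 93 mm above the worktop. Its free edge is a round bead 10 mm thick. The disc is 27 mm across and lies on one face, the two strips on the other
- post_c (a point): point on the axis of tag c's fixed post, 65 mm above the worktop (level with the tag's middle); post 6 mm thick, topped by a 10 mm ball at 109 mm, foot 32 mm wide. z up, x across the board toward the bins (the tag at 0 lies along -x), y along the row to the left. Posts stand 110 mm apart in a row, each 55 mm in front of the middle of its own bin
- bin_1_top (a point): middle of the open mouth of steel bin 1, 47 mm above its underside; loose open stainless box, 97 mm long (its x, along the row), 69 mm wide, 47 mm high, standing on the board behind a tag. Which bin stands where varies
- bin_2_top (a point): middle of the open mouth of steel bin 2, 47 mm above its underside; loose open stainless box, 97 mm long (its x, along the row), 69 mm wide, 47 mm high, standing on the board behind a tag. Which bin stands where varies
- bin_3_top (a point): middle of the open mouth of steel bin 3, 47 mm above its underside; loose open stainless box, 97 mm long (its x, along the row), 69 mm wide, 47 mm high, standing on the board behind a tag. Which bin stands where varies
- pot_1_mid (a point): centre of white round pot 1, 42 mm across, 26 mm high, standing in one of the bins. Two pots side by side fill a bin
- pot_2_mid (a point): centre of white round pot 2, 42 mm across, 26 mm high, standing in one of the bins. Two pots side by side fill a bin
- pot_3_mid (a point): centre of white round pot 3, 42 mm across, 26 mm high, standing in one of the bins. Two pots side by side fill a bin
- pot_4_mid (a point): centre of white round pot 4, 42 mm across, 26 mm high, standing in one of the bins. Two pots side by side fill a bin
- pot_5_mid (a point): centre of white round pot 5, 42 mm across, 26 mm high, standing in one of the bins. Two pots side by side fill a bin
- tub: small round putty tub, 33 mm across, 18 mm high, standing on the board between two posts; origin under its centre
- block: ground steel block 42 x 12 x 6 mm lying on the board between two posts; origin under its centre
- tweezers: brass tweezers 112 x 10 x 6 mm lying on the worktop in front of the board; origin under its centre
- tin: round black screw tin 67 mm across, 19 mm high, on the worktop to the right; origin under its centre
- oil_bottle: small bottle with a spout, 30 mm across, 88 mm high, on the worktop at the right, farther back; origin under its centre
- board: fixed thin aluminium board 125 x 345 mm, 6 mm thick, that carries the posts and the bins; origin in the middle of its underside, y along the row. Above the front of the worktop a lamp arm crosses, its underside 0.49 m up, and its upright rises from the front edge at the right (x 0.28 to 0.40, y -0.04 to -0.10): stay under and clear of them

How it is judged:
At the end, for the whole second after the job is handed in: Each tag whose post stands in front of a bin with two pots is at rest at more than +0.4 rad (disc shown, right), the tag before the bin with one pot at less than -0.4 rad (strips shown, left); stops are at 0.6 rad either way ((((horizontal distance between post_a and bin_1_top below 0.085 m or horizontal distance between post_a and bin_2_top below 0.085 m) and value of joint tag_a above 0.4 rad) or (horizontal distance between post_a and bin_3_top below 0.085 m and value of joint tag_a below -0.4 rad)) and (((horizontal distance between post_b and bin_1_top below 0.085 m or horizontal distance between post_b and bin_2_top below 0.085 m) and value of joint tag_b above 0.4 rad) or (horizontal distance between post_b and bin_3_top below 0.085 m and value of joint tag_b below -0.4 rad)) and (((horizontal distance between post_c and bin_1_top below 0.085 m or horizontal distance between post_c and bin_2_top below 0.085 m) and value of joint tag_c above 0.4 rad) or (horizontal distance between post_c and bin_3_top below 0.085 m and value of joint tag_c below -0.4 rad)) and velocity of joint tag_a between -0.1 and 0.1 rad/s and velocity of joint tag_b between -0.1 and 0.1 rad/s and velocity of joint tag_c between -0.1 and 0.1 rad/s); the robot touches nothing.
It fails at once if a bin or a pot is lifted or moved more than 15 mm (distance of any of bin_1_top, bin_2_top, bin_3_top, pot_1_mid, pot_2_mid, pot_3_mid, pot_4_mid, pot_5_mid from where it was at the start of the episode above 0.015 m).
It fails at once if another loose thing on the board or worktop is moved more than 20 mm (distance of any of tub, block, tweezers, tin, oil_bottle from where it was at the start of the episode above 0.02 m).
It fails at once if a tag is pinched or pushed with more than 25 N (contact force between the fingers and tag_a above 25 N or contact force between the fingers and tag_b above 25 N or contact force between the fingers and tag_c above 25 N).
It also fails if it takes over 64 s, if anything falls off the work surface, if the arm or the gripper's body presses on something with over 40 N, if the wrist force passes 120 N, or if a joint passes its speed limit or range.

## Working session

There is one attempt and no reset: what is moved stays moved. The work goes in short steps, Python scripts to look and compute and a tool call to move; the robot and the scene stay as the last step left them, time stands still between calls to the robot, and variables do not carry over. Pictures are saved under pics/ and viewed, at most 10 in all, crops included, and the job is handed in when it is done.

Besides the shell and the picture viewer there is one more tool, called after ">>>" as a command line: name --argument value ..., lists and objects as JSON in quotes. carry_out: Moves the arm, as the interface text tells. Its arguments: {"type":"object","properties":{"commands":{"type":"array"},"hand":{"type":"number"},"force":{"type":"number"}},"required":["commands"]}

```bash
mkdir -p pics; python3 - <<'E'
from workcell import *
import cv2
for n in("top","side"):
    cv2.imwrite(f"pics/{n}0.png",camera(n)[:,:,::-1]); p=camera_params(n); print(n,p["mtx"],p["R"],p["t"])
o=get_obs(); print(o["clock"],o["position"],o["ee_rot"],o["grip_width"])
E
```

```text
top [[412.89298107   0.         317.83989201]
 [  0.         412.89298107 194.72500927]
 [  0.           0.           1.        ]] [[-0.01585424 -0.99986014 -0.00532348]
 [-0.99256821  0.01638062 -0.12058201]
 [ 0.12065235  0.00337218 -0.9926891 ]] [0.14417309 0.55227355 0.9771129 ]
side [[459.06780806   0.         317.82046275]
 [  0.         459.06780806 187.96352857]
 [  0.           0.           1.        ]] [[ 0.74205584 -0.67014985 -0.01588415]
 [-0.35228954 -0.36971102 -0.85977081]
 [ 0.57030274  0.64359377 -0.510433  ]] [-0.29110497  0.3193253   0.67001049]
0.1 [0.15079693 0.60618592 0.23062257] [ 1.21602706e-01  9.92578657e-01 -6.22837126e-04 -6.06274714e-05] 0.9989318338871177
```

View pics/top0.png

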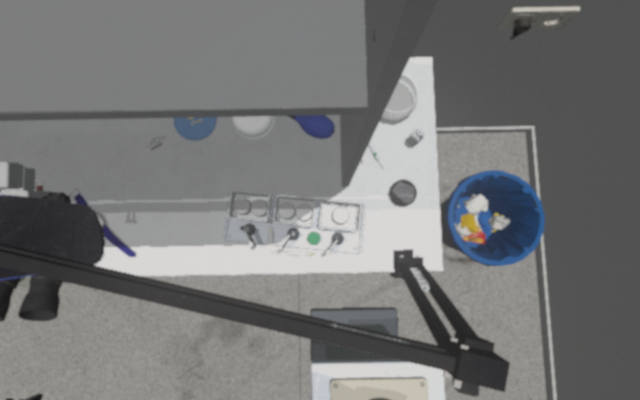

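View pics/side0.png

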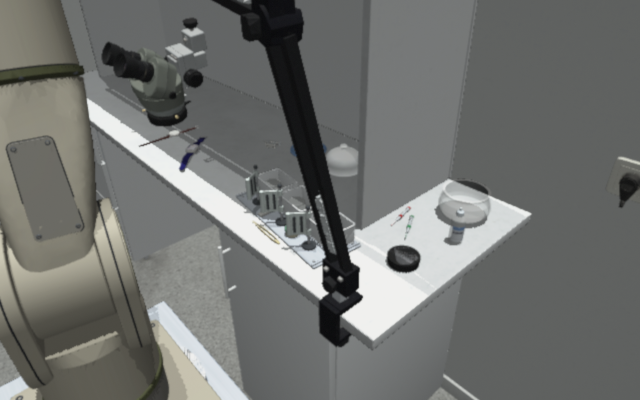

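The top view shows bins near (250,207), (296,212) and (340,216), with posts near (248,230), (292,234) and (337,238). I'll zoom in on both views.

```bash
cat > h.py <<'E'
import numpy as np
from workcell import *
P={n:camera_params(n) for n in("top","side")}
def pix(n,X):
    p=P[n]; c=p["mtx"]@(p["R"]@np.array(X,float)+p["t"]); return c[:2]/c[2]
def atz(n,u,v,z):
    p=P[n]; d=p["R"].T@np.linalg.solve(p["mtx"],[u,v,1]); o=-p["R"].T@p["t"]; return o+d*(z-o[2])/d[2]
E
python3 - <<'E'
from h import *
import cv2
a=cv2.imread("pics/top0.png")[180:270,215:375]; b=cv2.imread("pics/side0.png")[160:280,225:365]
cv2.imwrite("pics/top0c.png",cv2.resize(a,None,fx=5,fy=5,interpolation=2)); cv2.imwrite("pics/side0c.png",cv2.resize(b,None,fx=5,fy=5,interpolation=2))
for u,v in((248,230),(292,234),(337,238)): print(atz("top",u,v,.109))
print([atz("top",*q,0.0) for q in((133,274),(440,271))])
E
```

```text
[0.4682628  0.29290734 0.109     ]
[0.45774606 0.19423867 0.109     ]
[0.44722999 0.09367547 0.109     ]
[array([0.36826192, 0.5966338 , 0.        ]), array([ 0.36378692, -0.16353256,  0.        ])]
```

View pics/top0c.png

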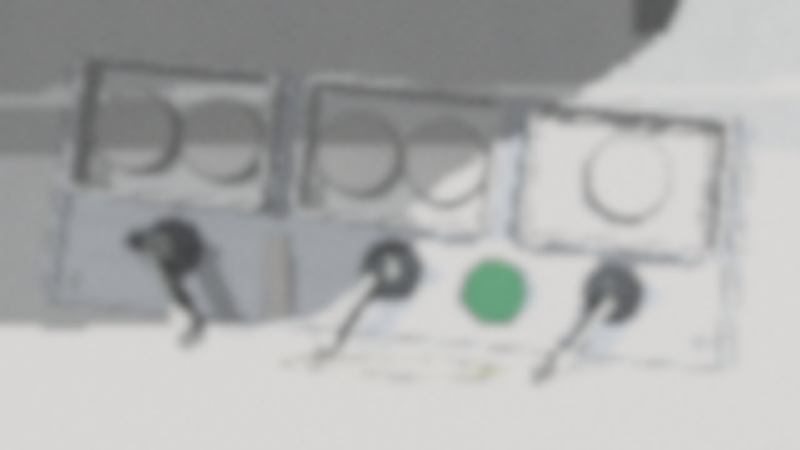

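View pics/side0c.png

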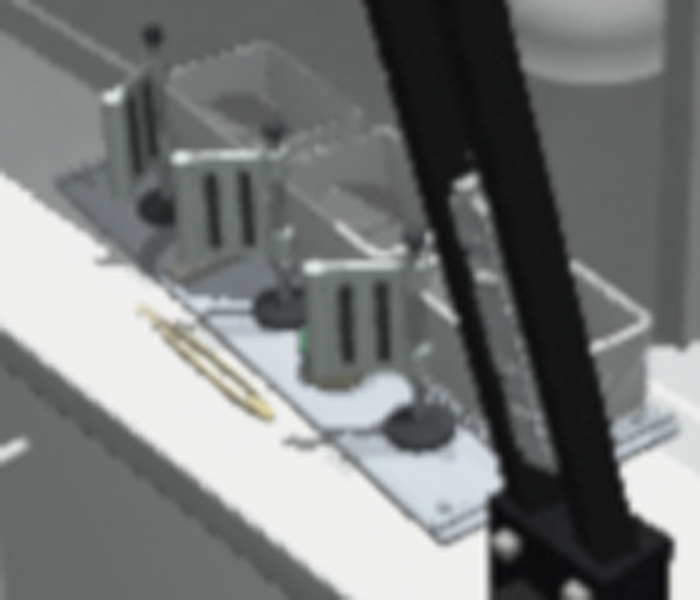

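The crops show the left and middle bins with two pots each and the right bin with one. The left tag points right, the middle and right tags point left. The feet are at crop (172,245), (390,268) and (613,293). Next I'll fit the posts and tag angles.

```bash
python3 - <<'E'
from h import *
import cv2
from scipy.optimize import least_squares
feet=[(172,245),(390,268),(613,293)]
F=[atz("top",215+u/5,180+v/5,.009) for u,v in feet]
print(np.round(F,4),[np.linalg.norm(F[i+1]-F[i]) for i in(0,1)])
sf=[(157,208),(283,308),(418,427)]
S=[atz("side",225+u/5,160+v/5,.009) for u,v in sf]; print(np.round(S,4))
balls=[(152,36),(273,130),(414,240)]
print(np.round([atz("side",225+u/5,160+v/5,.109) for u,v in balls],4))
te=[(108,100),(178,158),(308,268)]   # free edge top, side view
E_=[atz("side",225+u/5,160+v/5,.093) for u,v in te]; print(np.round(E_,4))
tt=[(190,338),(322,357),(540,378)] # top view free edge 
T=[atz("top",215+u/5,180+v/5,.093) for u,v in tt]; print(np.round(T,4))
B=np.array([(np.array(F[i])+S[i])/2 for i in range(3)])
d=B[0]-B[2]; yaw=np.arctan2(-d[0],d[1]); print("yaw",yaw)
for i in range(3):
  for e in(E_[i],T[i]):
    v=(e-B[i])[:2]; a=np.arctan2(v[1],-v[0])*-1 ; print(i,np.linalg.norm(v),"ang",-(np.arctan2(-v[1],-v[0])-yaw), np.arctan2(v[1],v[0]))
ax,ay=np.array([np.cos(yaw),np.sin(yaw)]),np.array([-np.sin(yaw),np.cos(yaw)])
im={n:cv2.imread(f"pics/{n}0.png") for n in("top","side")}
# overlay
c=B.mean(0)[:2]; 
off={"top":(215,180,160,90),"side":(225,160,140,120)}
for n in im:
  x0,y0,w,h=off[n]; g=cv2.resize(im[n][y0:y0+h,x0:x0+w],None,fx=5,fy=5,interpolation=2)
  q=lambda X:tuple(int(round(k)) for k in ((pix(n,X)-[x0,y0])*5+2))
  for k in(1,0,-1):
    p=c+k*.110*ay
    cv2.line(g,q([*p,.006]),q([*p,.109]),(0,0,255),1)
    for t,col in((.6,(0,200,0)),(-.6,(255,0,0)),(0,(0,200,200))):
      e=p+.046*(-np.cos(t)*ax-np.sin(t)*ay)
      cv2.line(g,q([*e,.038]),q([*e,.093]),col,1); cv2.line(g,q([*p,.093]),q([*e,.093]),col,1)
  cv2.imwrite(f"pics/{n}_ov.png",g)
E
```

```text
[[0.4745 0.3068 0.009 ]
 [0.4614 0.1985 0.009 ]
 [0.4473 0.0881 0.009 ]] [np.float64(0.10910765418393784), np.float64(0.11125631616846855)]
[[0.4665 0.3075 0.009 ]
 [0.4585 0.1971 0.009 ]
 [0.4455 0.088  0.009 ]]
[[0.4664 0.2969 0.109 ]
 [0.4539 0.1892 0.109 ]
 [0.4412 0.0814 0.109 ]]
[[0.4319 0.2853 0.093 ]
 [0.4248 0.2211 0.093 ]
 [0.4121 0.1142 0.093 ]]
[[0.4288 0.2841 0.093 ]
 [0.4194 0.2242 0.093 ]
 [0.4084 0.1255 0.093 ]]
yaw -0.10970977641908487
0 0.04439752198528515 ang -0.6242688897815927 -2.6270335402272855
0 0.047614030863552974 ang -0.6137367961017688 -2.6375656339071094
1 0.04216489050804323 ang 0.47585434422443007 2.5560285329462786
1 0.04842582748083034 ang 0.4675299570085194 2.564352920162189
2 0.043153236981307234 ang 0.5407698259850279 2.4911130511856805
2 0.053414595800984684 ang 0.6687782674547449 2.3631046097159634
```

```bash
python3 -c "
import cv2,numpy as np
a=cv2.imread('pics/top_ov.png');b=cv2.imread('pics/side_ov.png');a=cv2.resize(a,(700,394));b=cv2.resize(b,(700,600))
cv2.imwrite('pics/ov.png',cv2.resize(np.vstack([a,b[:500]]),(469,599)))"
```

```text
(no output)
```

View pics/side_ov.png

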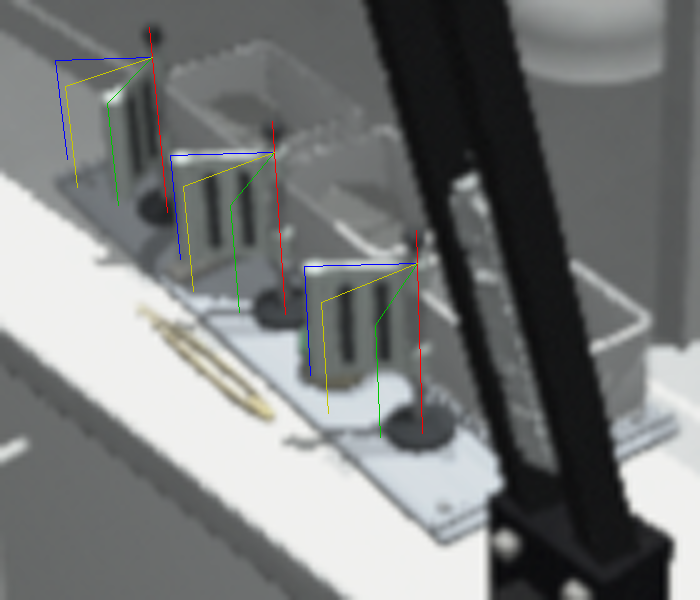

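Overlaid on the picture, the model fits. The left tag is at +0.6 (2 pots, correct), the right tag at -0.6 (1 pot, correct), and the middle tag at -0.6 (2 pots). Only the middle tag has to go over to +0.6, so I'll shut the fingers and approach.

>>> carry_out --commands '[[[-0.42, -0.345, 0.075, 0, 0, 0], [-0.42, -0.345, 0.075, 0, 0, 0], [-0.42, -0.345, 0.075, 0, 0, 0], [-0.42, -0.345, 0.075, 0, 0, 0], [-0.42, -0.345, 0.075, 0, 0, 0], [-0.42, -0.345, 0.075, 0, 0, 0], [-0.42, -0.345, 0.075, 0, 0, 0], [-0.42, -0.345, 0.075, 0, 0, 0], [-0.42, -0.345, 0.075, 0, 0, 0], [-0.42, -0.345, 0.075, 0, 0, 0]]]' --hand 1 --force 20

```text
clock: 0.93
position: [0.281, 0.4309, 0.2009]
ee_rot: [0.122, 0.993, -0.0, -0.0]
ft_force: [1.1, -0.2, 0.6]
grip_width: -0.003
grasp_force: 0.0
```

```bash
python3 - <<'E'
from h import *
import cv2
cv2.imwrite("pics/s1.png",cv2.resize(camera("side")[:,:,::-1],(640,400)))
E
```

```text
(no output)
```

View pics/s1.png

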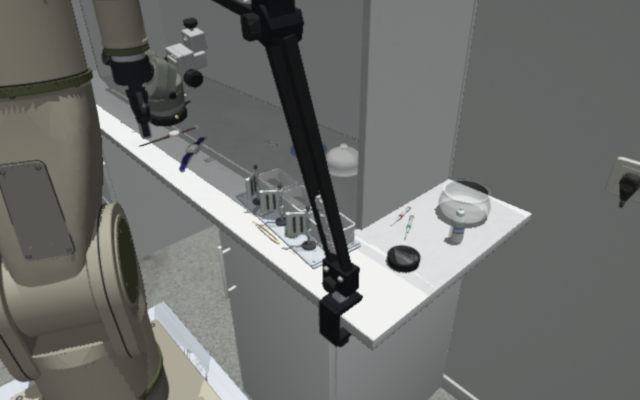

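The gripper is at about (145,100) in the side view and free. I'll check the lamp arm's position from above before going on.

```bash
python3 - <<'E'
from h import *
import cv2
cv2.imwrite("pics/t1.png",camera("top")[:,:,::-1])
for q in((20,258),(150,285),(300,318),(440,352)): print(atz("top",*q,.5).round(3))
print(get_obs()["joint_pos"],get_obs()["tau"])
E
```

```text
[0.422 0.52  0.5  ]
[0.385 0.35  0.5  ]
[0.341 0.159 0.5  ]
[ 0.297 -0.016  0.5  ]
[-1.11853984  0.10845978  0.04446102  1.79604751 -0.00390666  1.23863076
  0.24894175] [-1.53997022e-02 -4.60890126e+01  3.26298717e-01 -3.74580967e+01
 -5.10789198e-02 -7.09363190e-02  7.24887550e-01]
```

View pics/t1.png

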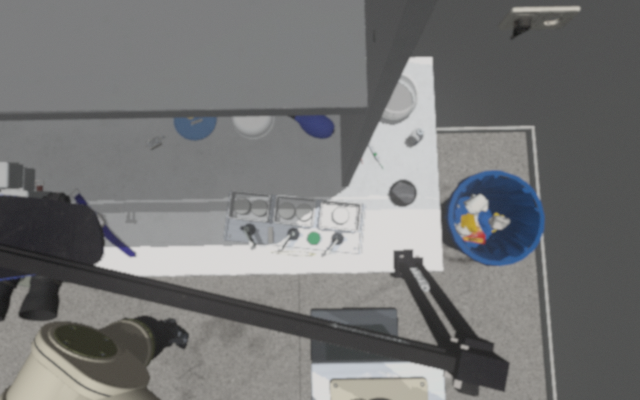

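```bash
python3 - <<'E'
from h import *
p=get_obs()["position"]
for z in(.2,.25,.3,.35,.4,.45,.5,.55): print(z,pix("side",[p[0],p[1],z]).round(),pix("top",[p[0],p[1],z]).round())
from scipy.optimize import fsolve
a,b=.437,.494
for r,z in((.486,.17),(.486,.07),(.45,.07),(.51,.07)):
    q=fsolve(lambda q:[a*np.sin(q[0])+b*np.sin(q[0]+q[1])-r,a*np.cos(q[0])+b*np.cos(q[0]+q[1])-.074-z],[.1,1.8]); print(r,z,q,"forearm below horiz",q.sum()-np.pi/2)
E
```

```text
0.2 [148. 137.] [171. 324.]
0.25 [143. 116.] [161. 329.]
0.3 [138.  93.] [150. 335.]
0.35 [133.  69.] [137. 341.]
0.4 [127.  44.] [122. 349.]
0.45 [121.  18.] [105. 358.]
0.5 [115. -11.] [ 84. 369.]
0.55 [108. -41.] [ 59. 382.]
0.486 0.17 [0.07054328 1.89924329] forearm below horiz 0.3989902386038422
0.486 0.07 [0.1901358  1.99592606] forearm below horiz 0.6152655334379107
0.45 0.07 [0.11503836 2.0834403 ] forearm below horiz 0.6276823334611121
0.51 0.07 [0.23892532 1.93593022] forearm below horiz 0.6040592111869287
```

The boom runs over about (0.365, 0.257), so I'll turn the tool and lean it. That keeps the wrist low and on the robot side of the boom.

>>> carry_out --commands '[[[0, 0, 0.2, 0, 0, -1], [0, 0, 0.2, 0, 0, -1], [0, 0, 0.2, 0, 0, -1], [0, 0, 0.2, 0, 0, -1], [0, 0, 0.2, 0, 0, -1], [0, 0, 0.2, 0, -1, 0], [0, 0, 0.2, 0, -1, 0], [0, 0, 0.2, 0, -1, 0], [0, 0, 0, 0, 0, 0]]]'

```text
clock: 1.78
position: [0.2794, 0.432, 0.1351]
ee_rot: [-0.14, 0.977, 0.021, 0.156]
ft_force: [-0.0, 0.2, -1.0]
grip_width: -0.001
grasp_force: 0.0
```

```bash
cat >> h.py <<'E'
from scipy.spatial.transform import Rotation as Ro
def go(X):
    o=get_obs(); print("pos",o["position"].round(4) if hasattr(o["position"],"round") else o["position"],"units",(Ro.from_quat(o["ee_rot"]).inv().apply(np.array(X)-o["position"])/.04).round(2))
E
python3 -c "
from h import *
go([.36,.257,.09]);o=get_obs();print(Ro.from_quat(o['ee_rot']).as_matrix().round(3),o['joint_pos'],o['clock'])"
```

```text
pos [0.2794 0.432  0.1351] units [-0.31 -4.76  1.3 ]
[[-0.912 -0.281  0.3  ]
 [-0.268  0.96   0.085]
 [-0.311 -0.003 -0.95 ]] [-1.20870362  0.03221708 -0.05355975  2.06343582  0.34121701  0.89583947
  0.3993981 ] 1.7833
```

>>> carry_out --commands '[[[-0.03, -0.4, 0.11, 0, 0, 0], [-0.03, -0.4, 0.11, 0, 0, 0], [-0.03, -0.4, 0.11, 0, 0, 0], [-0.03, -0.4, 0.11, 0, 0, 0], [-0.03, -0.4, 0.11, 0, 0, 0], [-0.03, -0.4, 0.11, 0, 0, 0], [-0.03, -0.4, 0.11, 0, 0, 0], [-0.03, -0.4, 0.11, 0, 0, 0], [-0.03, -0.4, 0.11, 0, 0, 0], [-0.03, -0.4, 0.11, 0, 0, 0], [-0.03, -0.4, 0.11, 0, 0, 0], [-0.03, -0.4, 0.11, 0, 0, 0], [0, 0, 0, 0, 0, 0]]]'

```text
clock: 2.87
position: [0.3658, 0.2541, 0.0915]
ee_rot: [-0.136, 0.979, 0.021, 0.154]
ft_force: [0.6, -1.1, -0.4]
grip_width: -0.002
grasp_force: 0.0
```

```bash
python3 -c "
from h import *
import cv2
go([.412,.256,.072]);o=get_obs();print(o['joint_pos'],o['clock'])
a=camera('top')[150:400,60:380,::-1];b=camera('side')[0:280,60:380,::-1]
cv2.imwrite('pics/n1.png',cv2.resize(np.hstack([cv2.resize(a,(360,281)),cv2.resize(b,(360,315))[:281]]),(800,312)))"
```

```text
pos [0.3658 0.2541 0.0915] units [-0.92 -0.27  0.81]
[-1.01144587 -0.13237625  0.16646187  2.32057082  0.2906607   0.70731131
  0.80507717] 2.8667
```

View pics/n1.png

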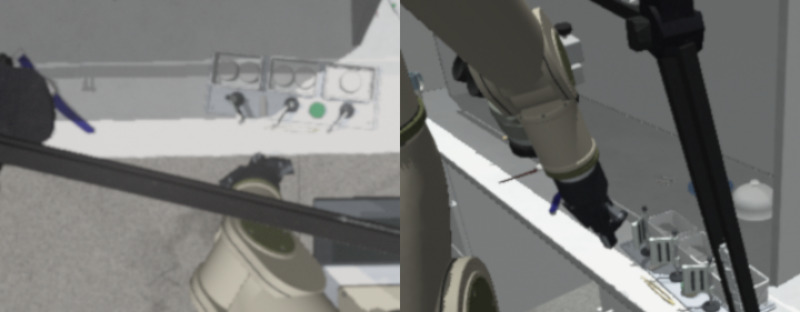

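The gripper, near (605,240) in the right half, is under the boom and in front of the gap between the left and middle tags. I'll enter the gap.

>>> carry_out --commands '[[[-0.15, -0.045, 0.135, 0, 0, 0], [-0.15, -0.045, 0.135, 0, 0, 0], [-0.15, -0.045, 0.135, 0, 0, 0], [-0.15, -0.045, 0.135, 0, 0, 0], [-0.15, -0.045, 0.135, 0, 0, 0], [-0.15, -0.045, 0.135, 0, 0, 0], [0, 0, 0, 0, 0, 0]]]'

```text
clock: 3.55
position: [0.4115, 0.2581, 0.0714]
ee_rot: [-0.137, 0.978, 0.021, 0.155]
ft_force: [0.2, -0.3, -0.2]
grip_width: 0.002
grasp_force: 0.0
```

```bash
python3 -c "
from h import *
import cv2
go([.412,.200,.072]);o=get_obs();print(o['joint_pos'],o['clock'])
a=camera('top')[190:280,200:360,::-1];b=camera('side')[130:250,205:335,::-1]
cv2.imwrite('pics/n2.png',np.hstack([cv2.resize(a,(400,225)),cv2.resize(b,(400,369))[:225]]))
a=cv2.resize(a,(400,225),interpolation=2);b=cv2.resize(b,(400,369),interpolation=2)
cv2.imwrite('pics/n2.png',np.hstack([np.vstack([a,np.zeros((144,400,3),np.uint8)]),b]))"
```

```text
pos [0.4115 0.2581 0.0714] units [ 0.36 -1.4  -0.13]
[-0.98307822 -0.00610254  0.228335    2.25929142  0.24817825  0.62243371
  0.91249772] 3.55
```

View pics/n2.png

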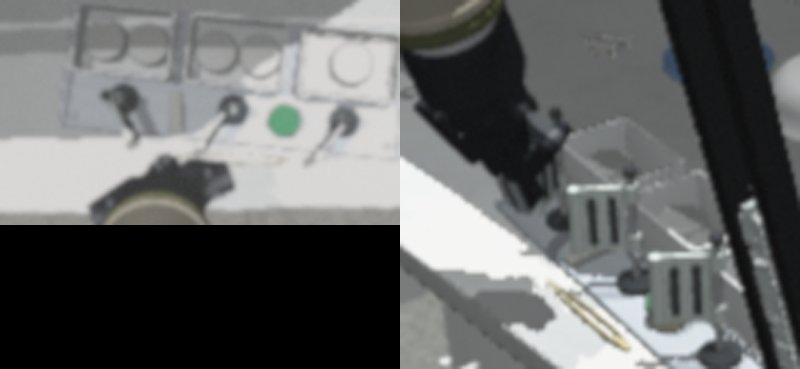

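The tip is now between the left and middle tags. I'll push slowly to the right.

>>> carry_out --commands '[[[0.033, -0.127, -0.012, 0, 0, 0], [0.033, -0.127, -0.012, 0, 0, 0], [0.033, -0.127, -0.012, 0, 0, 0], [0.033, -0.127, -0.012, 0, 0, 0], [0.033, -0.127, -0.012, 0, 0, 0], [0.033, -0.127, -0.012, 0, 0, 0], [0.033, -0.127, -0.012, 0, 0, 0], [0.033, -0.127, -0.012, 0, 0, 0], [0.033, -0.127, -0.012, 0, 0, 0], [0.033, -0.127, -0.012, 0, 0, 0], [0.033, -0.127, -0.012, 0, 0, 0], [0, 0, 0, 0, 0, 0]]]'

```text
clock: 4.65
position: [0.4109, 0.1993, 0.0725]
ee_rot: [-0.137, 0.978, 0.022, 0.155]
ft_force: [0.3, -0.5, 0.1]
grip_width: 0.005
grasp_force: 0.0
```

>>> carry_out --commands '[[[0.025, -0.1, -0.01, 0, 0, 0], [0, 0, 0, 0, 0, 0]]]'

```text
clock: 4.82
position: [0.411, 0.1957, 0.0726]
ee_rot: [-0.138, 0.978, 0.022, 0.155]
ft_force: [-0.3, 0.7, -0.0]
grip_width: -0.001
grasp_force: 0.0
```

```bash
python3 -c "
from h import *
import cv2
o=get_obs();print(o['position'],o['ft_force'],o['clock'])
a=camera('top')[190:280,200:360,::-1];b=camera('side')[130:250,205:335,::-1]
a=cv2.resize(a,(400,225),interpolation=2);b=cv2.resize(b,(400,369),interpolation=2)
cv2.imwrite('pics/n3.png',np.hstack([np.vstack([a,np.zeros((144,400,3),np.uint8)]),b]))"
```

```text
[0.41101099 0.1957307  0.07262169] [-0.33097189  0.67655736 -0.00260194] 4.8167
```

View pics/n3.png

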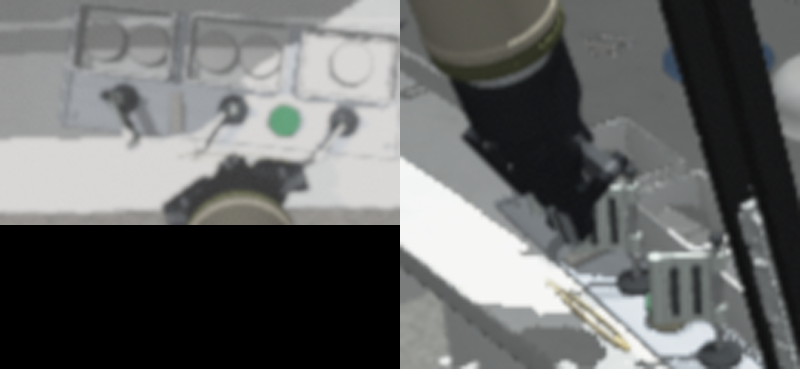

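The middle tag is partly turned, with its free edge near (600,190) in the crop. I'll keep pushing in small steps until the stop is felt in the force.

>>> carry_out --commands '[[[0.025, -0.1, -0.01, 0, 0, 0], [0, 0, 0, 0, 0, 0]]]'

```text
clock: 5.08
position: [0.411, 0.1916, 0.0726]
ee_rot: [-0.138, 0.978, 0.022, 0.155]
ft_force: [-0.3, -0.3, 0.0]
grip_width: 0.001
grasp_force: 0.0
```

>>> carry_out --commands '[[[0.025, -0.1, -0.01, 0, 0, 0], [0, 0, 0, 0, 0, 0]]]'

```text
clock: 5.25
position: [0.4111, 0.1873, 0.0727]
ee_rot: [-0.138, 0.978, 0.022, 0.155]
ft_force: [-0.2, 0.1, -0.1]
grip_width: 0.003
grasp_force: 0.0
```

```bash
python3 -c "
from h import *
p=np.array([.4575,.195]);ax=np.array([.994,-.11]);ay=np.array([.11,.994])
for t in(-.6,0,.2,.4,.6):
  e=p+.046*(-np.cos(t)*ax-np.sin(t)*ay); print(t,e.round(3),pix('side',[*e,.093]).round(1))"
```

```text
-0.6 [0.423 0.225] [258.7 191.3]
0 [0.412 0.2  ] [261.4 197.4]
0.2 [0.412 0.191] [264.  199.1]
0.4 [0.413 0.182] [267.1 200.4]
0.6 [0.417 0.173] [270.9 201.4]
```

>>> carry_out --commands '[[[0.02, -0.075, -0.007, 0, 0, 0], [0, 0, 0, 0, 0, 0]]]'

```text
clock: 5.42
position: [0.4112, 0.1843, 0.0728]
ee_rot: [-0.138, 0.978, 0.022, 0.155]
ft_force: [-0.5, -0.3, -0.1]
grip_width: -0.001
grasp_force: 0.0
```

>>> carry_out --commands '[[[0.015, -0.05, -0.005, 0, 0, 0], [0, 0, 0, 0, 0, 0]]]'

```text
clock: 5.58
position: [0.4111, 0.1825, 0.0728]
ee_rot: [-0.138, 0.978, 0.022, 0.155]
ft_force: [0.1, -0.0, 0.5]
grip_width: -0.001
grasp_force: 0.0
```

>>> carry_out --commands '[[[0.015, -0.05, -0.005, 0, 0, 0], [0, 0, 0, 0, 0, 0]]]'

```text
clock: 5.75
position: [0.411, 0.1804, 0.0728]
ee_rot: [-0.138, 0.978, 0.022, 0.155]
ft_force: [0.2, -1.0, -0.2]
grip_width: -0.002
grasp_force: 0.0
```

>>> carry_out --commands '[[[0.0, -0.05, 0, 0, 0, 0], [0, 0, 0, 0, 0, 0]]]'

```text
clock: 5.92
position: [0.4117, 0.1784, 0.0728]
ee_rot: [-0.138, 0.978, 0.022, 0.155]
ft_force: [-0.6, 0.2, 1.3]
grip_width: 0.0
grasp_force: 0.0
```

>>> carry_out --commands '[[[0.0, -0.05, 0, 0, 0, 0], [0, 0, 0, 0, 0, 0]]]'

```text
clock: 6.08
position: [0.4123, 0.1765, 0.0728]
ee_rot: [-0.138, 0.978, 0.022, 0.155]
ft_force: [0.2, 0.1, 0.2]
grip_width: 0.001
grasp_force: 0.0
```

```bash
python3 -c "
from h import *
import cv2
o=get_obs();print(o['position'],o['ft_force'],o['clock'])
g=cv2.cvtColor(camera('side'),cv2.COLOR_RGB2GRAY);cv2.imwrite('pics/g4.png',g)
print('cols',list(range(255,289)))
for r in range(186,218,2): print(r,*g[r,255:289])
f=cv2.imread('pics/side0.png',0); print('left tag at start')
for r in range(174,204,3): print(r,*f[r,241:265])"
```

```text
[0.41225283 0.17653217 0.07282832] [0.19216888 0.06131563 0.24254893] 6.0833
cols [255, 256, 257, 258, 259, 260, 261, 262, 263, 264, 265, 266, 267, 268, 269, 270, 271, 272, 273, 274, 275, 276, 277, 278, 279, 280, 281, 282, 283, 284, 285, 286, 287, 288]
186 22 21 21 21 20 20 20 21 21 22 21 21 19 19 19 26 44 46 45 57 75 90 100 110 126 134 119 84 52 41 69 106 121 132
188 20 20 20 20 19 20 20 22 22 22 20 19 18 19 25 54 76 62 46 44 43 48 72 102 118 110 94 77 66 90 114 120 124 128
190 21 22 22 21 21 20 21 20 21 20 21 20 20 21 24 53 100 83 53 42 43 53 60 59 54 57 60 71 105 128 139 136 134 151
192 21 21 21 21 23 20 19 20 21 21 19 20 20 22 25 31 49 56 41 27 24 27 30 35 35 46 81 118 131 133 138 139 132 127
194 22 21 21 22 21 21 21 20 20 19 20 22 21 28 36 38 34 27 22 21 22 21 20 31 65 97 109 113 122 127 128 128 127 126
196 24 21 22 22 21 21 20 19 20 19 21 22 21 23 22 24 23 21 21 21 20 30 53 80 96 102 106 126 130 127 127 126 126 125
198 36 23 23 22 21 22 20 22 21 21 20 23 21 21 21 21 21 21 21 25 44 84 110 115 100 92 92 113 131 136 133 129 126 125
200 43 38 30 29 46 46 32 22 20 21 20 20 20 21 21 
[... 1303 characters left out ...]
3 165 117 69 51 71 66 48 63 81 83 95 102 112 126 130 122 117
183 139 140 139 137 119 110 113 113 101 72 47 64 69 51 51 67 78 94 101 103 104 105 108 118
186 140 140 140 139 124 110 111 114 108 83 51 53 72 58 46 74 87 94 95 98 102 103 104 105
189 142 142 143 142 139 116 109 114 110 89 57 48 70 65 47 67 97 102 97 107 114 112 110 109
192 130 131 135 123 113 102 106 113 112 97 71 49 69 78 83 84 88 93 143 181 189 169 146 136
195 100 101 108 115 116 108 105 111 113 104 88 81 92 105 112 101 89 84 96 105 110 113 110 106
198 115 116 116 118 119 117 108 109 112 108 102 107 103 80 66 57 75 82 82 98 110 114 112 110
201 105 110 114 116 117 118 118 119 118 119 115 83 51 44 45 46 43 40 53 90 108 114 112 111
```

No stop felt yet, and the gripper hides the tag. I'll back off and measure the tag's angle from the image numbers.

>>> carry_out --commands '[[[0, 0.15, 0, 0, 0, 0], [0, 0.25, 0, 0, 0, 0], [0.1, 0.3, -0.1, 0, 0, 0], [0.3, 0.3, -0.2, 0, 0, 0], [0.4, 0.3, -0.2, 0, 0, 0], [0.4, 0.3, -0.2, 0, 0, 0], [0.4, 0.3, -0.2, 0, 0, 0], [0, 0.2, 0, 0, 0, 0], [0, 0, 0, 0, 0, 0]]]'

```text
clock: 6.88
position: [0.3269, 0.2369, 0.0875]
ee_rot: [-0.138, 0.978, 0.023, 0.156]
ft_force: [-0.1, -0.3, 0.9]
grip_width: -0.0
grasp_force: 0.0
```

```bash
cat > fit.py <<'E'
from h import *
import cv2
# tag angle: strips (dark) face rectified for each trial angle; contrast of strips vs page by comparing with right tag at start (-0.6)
f0=cv2.imread("pics/side0.png",0); g=cv2.cvtColor(camera("side"),cv2.COLOR_RGB2GRAY)
ax=np.array([.994,-.11]);ay=np.array([.11,.994]); c0=np.array([.4575,.195])
def quad(p,t):
    d=-np.cos(t)*ax-np.sin(t)*ay
    return np.float32([pix("side",[*(p+r*d),z]) for r,z in((.008,.090),(.046,.090),(.046,.041),(.008,.041))])
def rect(im,p,t):
    return cv2.warpPerspective(im,cv2.getPerspectiveTransform(quad(p,t),np.float32([[0,0],[38,0],[38,49],[0,49]])),(38,49)).astype(float)
ref=rect(f0,c0-.11*ay,-.6)
for name,im in(("start",f0),("now",g)):
  for k in(1,0,-1):
    best=max((np.corrcoef(ref.ravel(),rect(im,c0+k*.11*ay+[dx,dy],t).ravel())[0,1],t,dx,dy) for t in np.arange(-.8,.81,.1) for dx in(-.004,0,.004) for dy in(-.004,0,.004))
    print(name,k,np.round(best,3))
E
python3 fit.py; python3 -c "
from h import *
o=get_obs();print(o['position'],o['ft_force'],o['clock'])"
```

```text
start 1 [0.709 0.6   0.004 0.   ]
start 0 [ 0.947 -0.4    0.004  0.004]
start -1 [ 1.  -0.6  0.   0. ]
now 1 [0.712 0.6   0.004 0.   ]
now 0 [ 0.948 -0.4    0.004  0.004]
now -1 [ 1.  -0.6  0.   0. ]
[0.32733771 0.23606391 0.08721794] [ 0.98953267 -0.04776409 -0.98866135] 6.9333
```

The tag is unmoved at -0.6: the finger passed just in front of its edge. I'll go in about 20 mm deeper.

```bash
python3 -c "
from h import *
go([.375,.254,.072]);go([.431,.254,.070]);
o=get_obs();R=Ro.from_quat(o['ee_rot']);print((R.inv().apply([.056,0,-.002])/.04).round(2),(R.inv().apply([0,-.04,0])/.04).round(3))"
```

```text
pos [0.3273 0.2361 0.0872] units [-1.09  0.1   0.76]
pos [0.3273 0.2361 0.0872] units [-2.35 -0.28  1.22]
[-1.26 -0.39  0.46] [ 0.262 -0.961 -0.087]
```

>>> carry_out --commands '[[[-0.22, 0.02, 0.15, 0, 0, 0], [-0.22, 0.02, 0.15, 0, 0, 0], [-0.22, 0.02, 0.15, 0, 0, 0], [-0.22, 0.02, 0.15, 0, 0, 0], [-0.22, 0.02, 0.15, 0, 0, 0], [0, 0, 0, 0, 0, 0]]]'

```text
clock: 7.43
position: [0.3766, 0.2535, 0.0716]
ee_rot: [-0.137, 0.978, 0.022, 0.155]
ft_force: [-0.5, -0.2, 0.6]
grip_width: 0.0
grasp_force: 0.0
```

>>> carry_out --commands '[[[-0.14, -0.043, 0.051, 0, 0, 0], [-0.14, -0.043, 0.051, 0, 0, 0], [-0.14, -0.043, 0.051, 0, 0, 0], [-0.14, -0.043, 0.051, 0, 0, 0], [-0.14, -0.043, 0.051, 0, 0, 0], [-0.14, -0.043, 0.051, 0, 0, 0], [-0.14, -0.043, 0.051, 0, 0, 0], [-0.14, -0.043, 0.051, 0, 0, 0], [-0.14, -0.043, 0.051, 0, 0, 0], [0, 0, 0, 0, 0, 0]]]'

```text
clock: 8.27
position: [0.4316, 0.2536, 0.0703]
ee_rot: [-0.137, 0.978, 0.022, 0.155]
ft_force: [-0.1, -0.2, -0.2]
grip_width: -0.001
grasp_force: 0.0
```

>>> carry_out --commands '[[[0.026, -0.096, -0.009, 0, 0, 0], [0.026, -0.096, -0.009, 0, 0, 0], [0.026, -0.096, -0.009, 0, 0, 0], [0.026, -0.096, -0.009, 0, 0, 0], [0.026, -0.096, -0.009, 0, 0, 0], [0.026, -0.096, -0.009, 0, 0, 0], [0.026, -0.096, -0.009, 0, 0, 0], [0.026, -0.096, -0.009, 0, 0, 0], [0.026, -0.096, -0.009, 0, 0, 0], [0, 0, 0, 0, 0, 0]]]'

```text
clock: 9.1
position: [0.4306, 0.2167, 0.0704]
ee_rot: [-0.137, 0.978, 0.022, 0.155]
ft_force: [0.1, 0.6, 0.4]
grip_width: -0.002
grasp_force: 0.0
```

```bash
python3 fit.py | tail -3; python3 - <<'E'
from h import *
import cv2
f=cv2.imread("pics/top0.png",0).astype(int); g=cv2.cvtColor(camera("top"),cv2.COLOR_RGB2GRAY).astype(int)
for t in (-.6,-.3,0,.3,.6):
  e=np.array([.4575,.195])+.046*(-np.cos(t)*np.array([.994,-.11])-np.sin(t)*np.array([.11,.994])); print(t,pix("top",[*e,.093]).round(1))
print("cols 275-299")
for r in range(230,256,2): print(r,*g[r,275:300],"|",*f[r,275:300])
E
```

```text
now 1 [0.31  0.6   0.004 0.   ]
now 0 [0.903 0.2   0.004 0.   ]
now -1 [ 1.  -0.6  0.   0. ]
-0.6 [279.1 250. ]
-0.3 [284.2 253.1]
0 [290.1 254.6]
0.3 [296.1 254.3]
0.6 [301.8 252.1]
cols 275-299
230 162 164 163 164 163 164 163 164 164 163 163 157 147 122 97 84 83 89 88 87 93 104 130 170 198 | 162 162 162 163 162 162 162 162 162 162 162 157 145 122 100 86 88 95 95 92 93 104 131 169 197
232 159 163 163 163 162 163 163 163 163 162 160 151 128 99 90 94 104 125 133 123 107 100 106 132 169 | 159 161 162 161 162 161 161 161 161 161 159 151 128 102 92 95 110 134 146 132 111 103 108 130 168
234 158 161 162 161 163 162 161 162 162 162 159 146 119 95 97 117 138 155 161 144 114 99 99 119 155 | 157 159 160 161 161 160 161 161 160 161 156 148 133 129 124 114 120 145 159 144 116 100 100 120 155
236 160 162 162 162 163 163 161 162 163 164 166 162 141 111 114 155 178 168 138 110 99 97 108 139 172 | 158 162 161 161 162 161 161 162 161 163 164 169 178 177 157 123 105 112 114 106 100 98 108 141 174
238 161 164 164 165 164 163 165 169 179 191 200 199 180 146 127 149 171 160 122 95 99 112 143 174 192 | 1
[... 932 characters left out ...]
7 72 68 63 60 60 61 63 63 67 67 65 66 67 67 66 65 66 | 213 212 208 204 204 203 193 171 168 190 202 205 203 203 203 204 204 204 203 203 203 202 203 204 205
250 181 148 108 74 63 64 64 60 60 59 61 60 60 59 59 60 61 64 65 68 68 64 67 65 67 | 208 204 194 179 172 171 173 182 196 204 207 206 206 206 209 209 208 209 211 212 212 212 213 212 211
252 91 74 65 59 60 60 62 59 61 60 61 61 60 59 60 60 59 60 60 59 59 61 61 61 63 | 203 199 191 183 186 193 198 202 205 205 205 205 205 206 209 210 209 209 210 211 211 212 212 211 210
254 59 59 59 62 62 60 62 64 64 66 66 65 63 62 60 60 59 58 62 58 59 59 58 58 63 | 211 207 204 204 207 210 212 213 213 212 212 211 206 204 202 204 206 205 205 205 204 206 208 211 211
```

The tag is turning, now near 0 to +0.2. I'll continue gently.

>>> carry_out --commands '[[[0.013, -0.048, -0.004, 0, 0, 0], [0.013, -0.048, -0.004, 0, 0, 0], [0.013, -0.048, -0.004, 0, 0, 0], [0, 0, 0, 0, 0, 0]]]'

```text
clock: 9.53
position: [0.4305, 0.2115, 0.0703]
ee_rot: [-0.138, 0.978, 0.022, 0.155]
ft_force: [-0.3, -0.0, -0.2]
grip_width: -0.008
grasp_force: 0.0
```

>>> carry_out --commands '[[[0.01, -0.037, -0.003, 0, 0, 0], [0, 0, 0, 0, 0, 0]]]'

```text
clock: 9.7
position: [0.4305, 0.2101, 0.0703]
ee_rot: [-0.138, 0.978, 0.022, 0.155]
ft_force: [0.1, 0.7, 0.2]
grip_width: -0.001
grasp_force: 0.1
```

```bash
python3 fit.py | tail -3
```

```text
now 1 [ 0.284  0.5    0.004 -0.004]
now 0 [ 0.864  0.2    0.004 -0.004]
now -1 [ 1.  -0.6  0.   0. ]
```

>>> carry_out --commands '[[[0.01, -0.037, -0.003, 0, 0, 0], [0.01, -0.037, -0.003, 0, 0, 0], [0, 0, 0, 0, 0, 0]]]'

```text
clock: 10.0
position: [0.4305, 0.2069, 0.0703]
ee_rot: [-0.138, 0.978, 0.022, 0.155]
ft_force: [-0.2, 0.1, 0.9]
grip_width: -0.0
grasp_force: 0.0
```

>>> carry_out --commands '[[[0.01, -0.037, -0.003, 0, 0, 0], [0, 0, 0, 0, 0, 0]]]'

```text
clock: 10.17
position: [0.4305, 0.2054, 0.0702]
ee_rot: [-0.138, 0.978, 0.022, 0.155]
ft_force: [-1.1, -0.1, -0.6]
grip_width: -0.0
grasp_force: 0.0
```

>>> carry_out --commands '[[[0.01, -0.037, -0.003, 0, 0, 0], [0, 0, 0, 0, 0, 0]]]'

```text
clock: 10.33
position: [0.4305, 0.2039, 0.0703]
ee_rot: [-0.138, 0.978, 0.022, 0.155]
ft_force: [0.8, -1.3, -0.9]
grip_width: -0.004
grasp_force: 0.0
```

```bash
python3 fit.py | tail -3
```

```text
now 1 [ 0.282  0.5    0.004 -0.004]
now 0 [0.825 0.5   0.004 0.   ]
now -1 [ 1.  -0.6  0.   0. ]
```

>>> carry_out --commands '[[[0.01, -0.037, -0.003, 0, 0, 0], [0, 0, 0, 0, 0, 0]]]'

```text
clock: 10.55
position: [0.4305, 0.2024, 0.0702]
ee_rot: [-0.138, 0.978, 0.022, 0.155]
ft_force: [-0.1, 0.5, 0.9]
grip_width: 0.001
grasp_force: 0.1
```

>>> carry_out --commands '[[[0.01, -0.037, -0.003, 0, 0, 0], [0, 0, 0, 0, 0, 0]]]'

```text
clock: 10.72
position: [0.4306, 0.2013, 0.0704]
ee_rot: [-0.138, 0.978, 0.023, 0.155]
ft_force: [0.2, 2.1, -0.9]
grip_width: -0.004
grasp_force: 0.8
```

```bash
python3 fit.py | tail -3
```

```text
now 1 [ 0.308  0.4    0.004 -0.004]
now 0 [ 0.683  0.6    0.    -0.004]
now -1 [ 1.  -0.6  0.   0. ]
```

The stop is felt (2 N, and the finger lags its target). I'll retreat and check.

>>> carry_out --commands '[[[-0.026, 0.096, 0.009, 0, 0, 0], [-0.05, 0.19, 0.018, 0, 0, 0], [-0.05, 0.19, 0.018, 0, 0, 0], [-0.05, 0.19, 0.018, 0, 0, 0], [-0.05, 0.19, 0.018, 0, 0, 0], [-0.05, 0.19, 0.018, 0, 0, 0], [0, 0, 0, 0, 0, 0], [0.2, 0.06, -0.07, 0, 0, 0], [0.3, 0.09, -0.11, 0, 0, 0], [0.4, 0.12, -0.15, 0, 0, 0], [0.4, 0.12, -0.15, 0, 0, 0], [0.4, 0.12, -0.15, 0, 0, 0], [0.4, 0.12, -0.15, 0, 0, 0], [0.2, 0.06, -0.07, 0, 0, 0], [0, 0, 0, 0, 0, 0]]]'

```text
clock: 12.02
position: [0.3271, 0.2437, 0.0738]
ee_rot: [-0.138, 0.978, 0.022, 0.155]
ft_force: [0.4, 0.8, 0.2]
grip_width: -0.001
grasp_force: 0.0
```

```bash
python3 fit.py; python3 - <<'E'
from h import *
import cv2
f=cv2.imread("pics/top0.png",0).astype(int); g=cv2.cvtColor(camera("top"),cv2.COLOR_RGB2GRAY).astype(int)
print("left, mid cols; now | ref left start")
for r in range(234,254,2): print(r,*g[r,286:308])
print("changed px left/right tag:",(abs(g-f)[225:252,235:266]>25).sum(),(abs(g-f)[228:258,318:350]>25).sum(),"bins",(abs(g-f)[190:228,225:365]>25).sum())
E
```

```text
start 1 [0.709 0.6   0.004 0.   ]
start 0 [ 0.947 -0.4    0.004  0.004]
start -1 [ 1.  -0.6  0.   0. ]
now 1 [0.713 0.6   0.004 0.   ]
now 0 [ 0.684  0.6    0.    -0.004]
now -1 [ 1.  -0.6  0.   0. ]
left, mid cols; now | ref left start
234 146 121 96 94 106 137 166 174 153 119 101 100 121 156 185 200 206 212 214 214 211 198
236 162 142 110 92 109 151 179 178 150 114 99 110 139 173 191 201 206 212 214 212 203 180
238 197 180 149 119 105 116 153 174 167 137 119 146 175 193 199 202 206 210 212 208 189 163
240 212 207 200 192 176 154 144 158 173 170 163 180 196 201 202 202 202 205 209 207 192 169
242 215 214 214 213 206 189 170 161 168 178 175 168 178 192 201 202 202 203 207 209 209 199
244 214 214 214 214 212 202 184 170 163 171 183 183 175 180 195 201 201 201 202 204 209 211
246 202 201 203 205 207 207 198 180 165 162 173 187 190 186 190 196 199 200 200 201 204 208
248 213 213 213 213 214 212 209 197 178 163 164 182 200 207 199 182 176 186 192 194 193 193
250 209 210 211 212 213 212 211 209 196 178 165 171 187 196 193 188 193 202 203 204 205 205
252 206 207 208 210 211 210 210 207 197 180 168 171 187 198 202 208 213 213 211 209 205 201
changed px left/right tag: 0 0 bins 0
```

The middle tag is at about +0.6. The left and right tags and the bins are unchanged, and the robot is clear.

```bash
python3 -c "
from workcell import *
print(hand_in())"
```

```text
the job is handed in; nothing more can be done
None
```

I handed the job in at about 12 s: I pushed the middle tag (two pots) over to its right stop and left the other two, already set correctly (left bin two pots, disc shown; right bin one pot, strips shown), but hand-in returned no verdict.

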